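# Turn the nest plate onto its locating pin and press it home

## Task

The round board-nest plate has been set on the index base the wrong way round, so it rides high on the spindle's spring balls. With a fingertip against the dark steel finger post, push the plate round until the notch in its rim stands over the locating pin on the base, then press down on the hub until the plate snaps fully home, flat on the base, and take your hand away. Only push and press it, either way round: do not lift the plate, and leave the other things on the bench where they stand.

Things in the scene. Friction and masses are not known exactly. Their poses are not given: they have to be found in the camera images.
- nest_plate: Loose grey metal disc, 128 mm across, 8 mm thick, 0.3 kg, with a hub, four black nests holding slim green boards, and a dark steel finger post. Origin: centre of its underside, z up. The rim's U notch lies towards its own -x, the post towards +x; the nests are 43 mm from the axis, 90 and 135 degrees either side of the post, up to 10 mm above the plate's top. Starts 11.7 mm above the base.
- index_base: Fixed round dark grey casting; its place and heading vary. Machined top 132 mm across, 30 mm above the bench; foot 156 mm across. Origin: on the bench, on the spindle's axis, z up. A lug towards its own -x, out to 91 mm, carries the pin. Plate and base match when their -x axes point the same way. Steel spindle, 28 mm across, hidden in the plate's hub.
- notch (a point): Point in the plate's U notch, 60 mm from the axis towards the plate's -x, on the underside. The notch is 13 mm wide and reaches in to 53 mm from the axis. Pressed within about 3 degrees of the pin, the pin's cone centres the plate; elsewhere the pin stops it half way down and askew.
- pin_top (a point): Top of the locating pin, 62 mm from the base's axis towards the base's -x, 40.5 mm above the bench. The pin is 10 mm thick with a conical top (4 mm across at the tip, cone 4 mm high) and stands 10.5 mm above the base's top.
- post_top (a point): Top centre of the upright round finger post, 14 mm thick, 49 mm from the axis towards the plate's +x (across from the notch), 26 mm above the plate's top; the plate's top is about 50 mm above the bench at the start. Bare plate for 55 mm along the arc on both sides. Pushed sideways the raised plate turns easily either way about the spindle (1 mm of play) and stops within a degree or two.
- hub_top (a point): Centre of the hub's flat top (43 mm across), on the plate's axis: 86 mm above the bench at the start, 74 mm when the plate is home. With the notch over the pin, about 8 to 12 N straight down here pushes the plate past three spring balls; it snaps down 11.7 mm and stays.
- flux_bottle: Bystander: pale bottle with a thin spout, 33 mm across, 84 mm high, behind the work. Origin under its centre.
- solder_spool: Bystander: reel of solder standing on its flange, 56 mm across, 42 mm high, behind the work. Origin under its centre.
- oil_bottle: Bystander: small yellow bottle with a black cap, 28 mm across, 69 mm high, behind the work. Origin under its centre.
- bin_blue: Bystander: open parts bin, 102 x 67 x 44 mm, to the right of the work. Origin under its centre.
- tip_cleaner: Bystander: round black cup with brass wool, 65 mm across, 39 mm high, at the front right. Origin under its centre.
- wick_reel: Bystander: flat round case of desoldering braid, 42 x 82 x 8 mm, lying in front of the work. Origin near one side of the case.
- esd_brush: Bystander: flat black brush, 23 x 133 x 7 mm, lying in front of the work. Origin under its centre.

How it is judged (in metres and radians):
At the end, for the whole second after the job is handed in: The plate lies flat on the base (hub top 74 mm above the bench within 1.5 mm, tilt under 1.4 degrees), the pin stands in the notch (notch point within 6 mm of the pin's axis), and nothing moves (z of hub_top in the frame of index_base between 0.0715 and 0.0755 m and angle between nest_plate's own z axis and vertical below 0.025 rad and horizontal distance between notch and pin_top below 0.006 m and linear speed of nest_plate below 0.02 m/s); the robot touches nothing.
It fails at once if the plate was lifted more than 6 mm above its starting height (z of nest_plate in the frame of index_base above 0.048 m).
It fails at once if the plate was tipped more than 11 degrees (angle between nest_plate's own z axis and vertical above 0.2 rad).
It fails at once if a bystander was moved more than 15 mm (distance of any of flux_bottle, solder_spool, oil_bottle, bin_blue, tip_cleaner, wick_reel, esd_brush from where it was at the start of the episode above 0.015 m).
It also fails if it takes over 64 s, if anything falls off the work surface, if the arm or the gripper's body presses on something with over 40 N, if the wrist force passes 120 N, or if a joint passes its speed limit or range.

## Robot

A 7-joint arm with a two-finger parallel gripper is mounted at the origin on a cart in front of the work surface, level with it; the furniture and walls round the work are solid. World frame = base frame: x ahead of the robot, y to its left, z up, the work surface at z = 0. Lengths are in m, angles in degrees, forces in N, time in s.
With the tool pointing down it reaches from about 0.4 to 0.85 m from the base axis. Payload 4.4 kg.
Tool frame: the origin (TCP) lies midway between the tips of the shut fingers; the grasp point (between the pads) lies 19 mm behind it; z points along the fingers, y is the line along which they close (so a half turn about z gives the same grasp; the last joint's range is limited). The gripper opens to 94 mm and grips with 3 to 60 N. Pads are 16 mm wide; open, the fingers measure 119 mm over their backs; the gripper's body (75 mm by 177 mm) begins 78 mm behind the grasp point.
Start: joints at [61.891, 36.005, 2.206, 86.941, -1.547, 57.084, -1.146], TCP at [0.268, -0.592, 0.205] pointing down, gripper open.
Joint ranges: [-175.42, 175.42], [-21.48, 121.26], [-71.46, 75.88], [10.55, 141.38], [-63.04, 243.04], [13.31, 113.54], [-168.57, 168.57]. Speed limits (degrees/s): [147.25, 147.25, 180, 180, 180, 180, 180].

## Interface

Orientations are given as a 3x3 rotation matrix whose columns are the frame's x, y, z axes.
In Python, from bench import env, eyes gives the robot as it stands (env), with the cameras (eyes).
- The arm moves only by the tool send_path, called after ">>>" by a JSON object that holds its "fn" and its "kwargs", one argument or row to a line. Schema: {"type":"object","properties":{"steps":{"type":"array","items":{"type":"array","items":{"type":"array","items":{"type":"number"},"minItems":7,"maxItems":7},"minItems":1,"maxItems":12},"minItems":1,"maxItems":1},"squeeze":{"type":"number"},"only":{"type":"string"},"quiet":{"type":"boolean"},"lines":{"type":"string"}},"required":["steps"],"additionalProperties":false}. steps is a list that holds a single list of rows (three levels of brackets), with 1 to 12 rows, each of 7 numbers: dx, dy, dz in fractions of the full range, 1 being 0.25 m, then a rotation vector rx, ry, rz in normalised numbers (1 is 2 rad), then the finger opening in m; each row shifts and turns the commanded pose from where the row before left it, along the tool's axes as they then stand; what a row does not reach is not made up. A row lasts 1/8 s, in which the tool goes at most 0.0625 m and 10.7 degrees, less where a joint would pass 70% of its speed; a pose out of reach is approached as far as the arm can. The fingers move at their own pace and stop on an object; squeeze is the grip in N (left out, the last holds). Time passes only in rows, so rows that do not move let the fingers close. The tool returns the time, the measured TCP pose, the force, the opening and the grip force at its end. only (a regular expression) keeps the lines of the reply that match it, lines (a string "A,B") keeps lines A to B, and quiet returns only ok. No shift or turn number may pass 1 either way. Input that does not fit is refused with a message, and nothing moves.
- env.get_obs(): the state, without advancing time (a new reading comes with each control period).
- eyes.camera(name): name is "side" or "top" or "wrist"; returns the picture (420x560x3 uint8, red, green, blue); there is no depth.
- eyes.camera_params(name): a dict with "K" (3x3 intrinsics, pixels), "position" and "rotation" of the camera in the world; the wrist camera has in their place "hand_eye" (4x4, takes a point from camera to tool coordinates, whose origin is the TCP and whose axes are the flange's). Camera axes: x right, y up, looking along -z (the intrinsics and any distortion apply to the point x, -y, -z); pixel columns grow to the right and rows downward; lengths in m; the calibration is good to about 2 mm. A picture is of the moment at which its call begins: read the wrist's pose just before it. camera_params takes no time and is no camera call.
- env.sign_off(): hands the job in; it is judged then, once.
The state is a dict: "time_s": time; "joints": joint angles; "qvel": joint speeds; "joint_efforts": joint torques, N m; "eef_pos": TCP position; "orientation": TCP orientation; "wrist_force": force on the tool from outside, world axes, zero at the start; "moment": the same for the moment, N m; "width": finger opening in m; "gripper_force": force on a finger pad.
Only numpy, scipy, OpenCV 4.12 (cv2) and the standard library are available. Lean on these libraries where they do the work, as an engineer would, in place of code of your own. Each camera call takes 0.05 s, during which the arm holds its last target. There are 200 camera calls.

## Working session

There is one attempt and no reset: what is moved stays moved. The work goes in short steps, Python scripts to look and compute and a tool call to move; the robot and the scene stay as the last step left them, time stands still between calls to the robot, and variables do not carry over. Pictures are saved under pics/ and viewed, at most 10 in all, crops included, and the job is handed in when it is done.

```bash
mkdir -p pics; ls; python3 - <<'E'
from bench import env, eyes
import cv2,numpy as np
np.set_printoptions(precision=4,suppress=True)
o=env.get_obs();print(o['time_s'],o['eef_pos'],o['orientation'])
for n in('top','side'):
    cv2.imwrite(f'pics/{n}0.png',eyes.camera(n)[:,:,::-1]);print(n,eyes.camera_params(n))
print(eyes.camera_params('wrist'))
E
```

```text
bench.py
pics
0.0 [ 0.2676 -0.5916  0.2046] [[ 0.9111  0.4121 -0.0008]
 [ 0.4121 -0.9111  0.0017]
 [-0.     -0.0018 -1.    ]]
top {'K': array([[448.0469,   0.    , 274.5417],
       [  0.    , 448.0469, 210.8857],
       [  0.    ,   0.    ,   1.    ]]), 'position': array([ 0.3148, -0.2643,  1.1434]), 'rotation': array([[ 0.0216,  0.9803, -0.1962],
       [-0.9997,  0.0225,  0.0025],
       [ 0.0068,  0.1961,  0.9806]])}
side {'K': array([[471.0446,   0.    , 275.3686],
       [  0.    , 471.0446, 213.7153],
       [  0.    ,   0.    ,   1.    ]]), 'position': array([0.3403, 0.6853, 0.6461]), 'rotation': array([[-0.9782,  0.0941, -0.185 ],
       [-0.2072, -0.4994,  0.8412],
       [-0.0132,  0.8612,  0.508 ]])}
{'K': array([[292.9873,   0.    , 278.0124],
       [  0.    , 292.9873, 210.2709],
       [  0.    ,   0.    ,   1.    ]]), 'hand_eye': array([[ 0.0011,  0.9691,  0.2467,  0.0716],
       [ 1.    , -0.0009, -0.0008, -0.0017],
       [-0.0005,  0.2467, -0.9691, -0.1787],
       [ 0.    ,  0.    ,  0.    ,  1.    ]])}
```

View pics/top0.png

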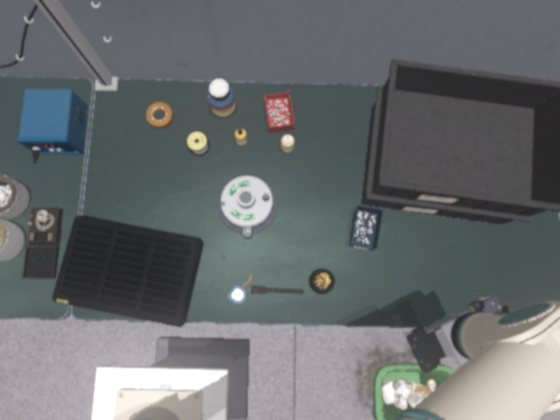

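View pics/side0.png

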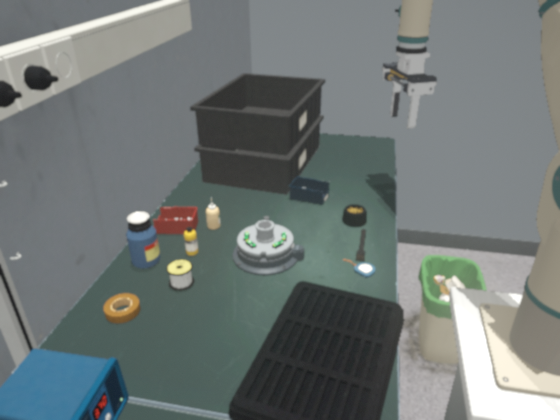

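The top view shows the plate at about (246,202), with the post near (266,198) and the lug near (247,231). The side view shows the hub at about (265,230). I'll enlarge both.

```bash
python3 - <<'E'
import cv2,numpy as np
a=cv2.imread('pics/top0.png')[160:250,200:290];b=cv2.imread('pics/side0.png')[205:280,220:310]
a=cv2.resize(a,(400,400),interpolation=cv2.INTER_CUBIC);b=cv2.resize(b,(400,333),interpolation=cv2.INTER_CUBIC)
b=cv2.copyMakeBorder(b,0,67,0,0,cv2.BORDER_CONSTANT)
cv2.imwrite('pics/crop0.png',np.hstack([a,b]))
E
```

```text
(no output)
```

View pics/crop0.png

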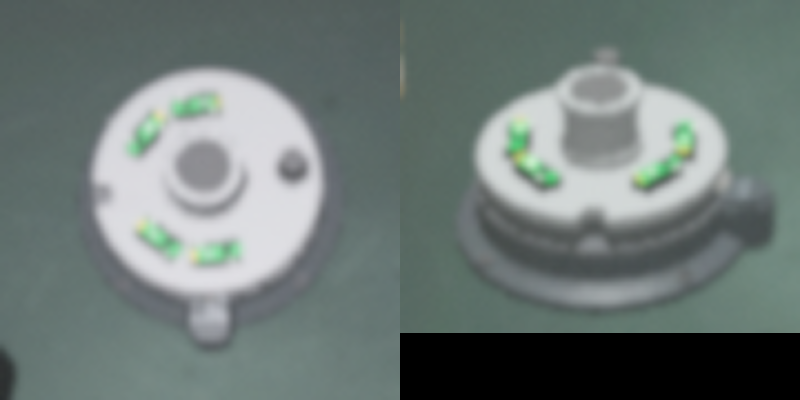

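```bash
cat >h.py <<'E'
import numpy as np
from bench import env, eyes
np.set_printoptions(precision=4,suppress=True)
def cam(name):
    p=eyes.camera_params(name)
    if name!='wrist': return p['K'],p['position'],p['rotation']
    o=env.get_obs();R=np.array(o['orientation']);H=p['hand_eye']
    return p['K'],R@H[:3,3]+o['eef_pos'],R@H[:3,:3]
def at(name,uv,z,c=None):
    K,t,R=c or cam(name)
    d=R@(np.linalg.inv(K)@[uv[0],uv[1],1]*[1,-1,-1])
    return t+d*(z-t[2])/d[2]
def proj(name,P,c=None):
    K,t,R=c or cam(name)
    q=K@((R.T@(np.array(P)-t))*[1,-1,-1]);return q[:2]/q[2]
E
python3 - <<'E'
from h import *
T=lambda x,y:((x+.5)/4.444-.5+200,(y+.5)/4.444-.5+160)
S=lambda x,y:((x-400+.5)/4.444-.5+220,(y+.5)/4.444-.5+205)
print('hub',at('top',T(203,166),.086),at('side',S(600,90),.086))
print('post',at('top',T(294,158),.076),at('side',S(606,54),.076))
print('notch',at('top',T(103,192),.050),at('side',S(593,222),.05))
print('platecentre',at('top',T(208,184),.050),at('side',S(601,155),.05))
print('lug',at('top',T(210,318),.035),at('side',S(750,210),.035))
o=env.get_obs();print(o['joints'])
E
```

```text
hub [ 0.5591 -0.1954  0.086 ] [ 0.5579 -0.1894  0.086 ]
post [ 0.5671 -0.2446  0.076 ] [ 0.5668 -0.2408  0.076 ]
notch [ 0.5511 -0.1374  0.05  ] [ 0.5476 -0.1259  0.05  ]
platecentre [ 0.5571 -0.1962  0.05  ] [ 0.5571 -0.1842  0.05  ]
lug [ 0.4833 -0.199   0.035 ] [ 0.4773 -0.1714  0.035 ]
[61.8898 36.0532  2.2044 86.9869 -1.5477 57.0829 -1.1455]
```

The manual's scale: shifts go in shares of 0.25 m and turns go in shares of 2 rad. Converting my numbers, 0.042 m / 0.25 = 0.168, -0.023 m / 0.25 = -0.092.

>>> {"fn": "send_path", "kwargs": {
  "steps": [
    [[0.168, -0.092, 0, 0, 0, 0, 0], [0.168, -0.092, 0, 0, 0, 0, 0], [0.168, -0.092, 0, 0, 0, 0, 0], [0.168, -0.092, 0, 0, 0, 0, 0], [0.168, -0.092, 0.076, 0, 0, 0, 0], [0.168, -0.092, 0.076, 0, 0, 0, 0], [0.168, -0.092, 0.076, 0, 0, 0, 0], [0.168, -0.092, 0.072, 0, 0, 0, 0], [0, 0, 0, 0, 0, 0, 0], [0, 0, 0, 0, 0, 0, 0]]
  ],
  "squeeze": 10
}}

```text
time_s: 1.35
eef_pos: [0.4977, -0.2866, 0.1303]
orientation: [[0.911, 0.412, -0.001], [0.412, -0.911, -0.0], [-0.001, 0.0, -1.0]]
wrist_force: [-0.3, 0.3, 0.4]
width: 0.0008
gripper_force: 0.0
```

```bash
python3 - <<'E'
from h import *
import cv2
K,t,R=cam('wrist');np.savez('w1.npz',K=K,t=t,R=R);print(t)
im=eyes.camera('wrist')[:,:,::-1];cv2.imwrite('pics/w1.png',im)
for P in([.558,-.194,.05],[.483,-.197,.035]):print(proj('wrist',P,(K,t,R)))
E
```

```text
[ 0.5624 -0.2555  0.3089]
[208.7721 109.026 ]
[186.8408 187.9048]
```

View pics/w1.png

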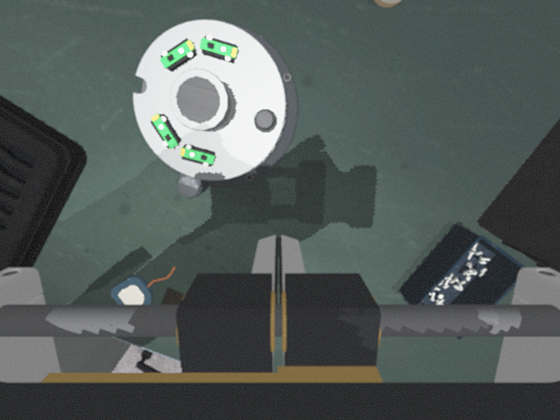

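The plate is clear here: hub about (200,100), post (265,120), notch (139,86), lug (190,187). I'll enlarge that area for finer pixel positions.

```bash
python3 - <<'E'
import cv2
a=cv2.imread('pics/w1.png')[10:210,115:315]
cv2.imwrite('pics/w1c.png',cv2.resize(a,(600,600),interpolation=cv2.INTER_CUBIC))
E
```

```text
(no output)
```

View pics/w1c.png

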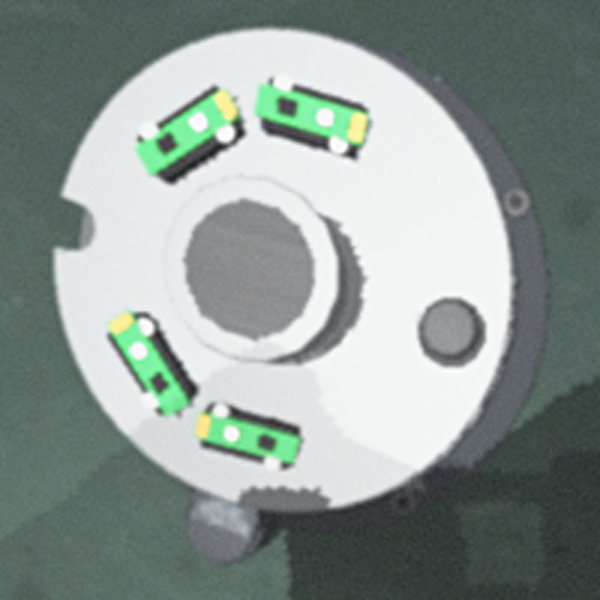

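```bash
python3 - <<'E'
from h import *
w=np.load('w1.npz');c=(w['K'],w['t'],w['R'])
C=lambda x,y:((x+.5)/3-.5+115,(y+.5)/3-.5+10)
f=lambda n,x,y,z:at('wrist',C(x,y),z,c)[:2]
hub=f(0,250,268,.086);post=f(0,449,331,.076);pl=f(0,283,269,.0497);no=f(0,72,227,.0497);bs=f(0,283,269,.0497)
print('hub',hub,'post',post,'plate',pl,'notch',no)
ax=(hub+pl)/2
ang=lambda p:(np.degrees(np.arctan2(*(p-ax)[::-1])),np.linalg.norm(p-ax))
print('post',ang(post),'notch',ang(no))
for z in(.02,.03,.0405):
    l=f(0,226,523,z);print('lug',z,l,ang(l),'edges',ang(f(0,189,525,z)),ang(f(0,263,525,z)),ang(f(0,224,563,z)))
E
```

```text
hub [ 0.5618 -0.1931] post [ 0.5685 -0.2415] plate [ 0.5652 -0.1913] notch [ 0.5515 -0.1347]
post (np.float64(-84.22128796071314), np.float64(0.049531022554267286)) notch (np.float64(101.84624906146192), np.float64(0.05873515492101081))
lug 0.02 [ 0.4837 -0.1953] (np.float64(-177.7854840659805), np.float64(0.07991794356570123)) edges (np.float64(174.75247063570882), np.float64(0.08591643334950567)) (np.float64(-169.11967934309072), np.float64(0.0768011231174153)) (np.float64(-175.5974403827658), np.float64(0.0931536852018323))
lug 0.03 [ 0.4864 -0.1974] (np.float64(-176.16323817072393), np.float64(0.07730385377076902)) edges (np.float64(176.2649731137068), np.float64(0.0828073103315074)) (np.float64(-167.47239936977647), np.float64(0.07462313671342863)) (np.float64(-174.21053286436373), np.float64(0.09016028923629457))
lug 0.0405 [ 0.4892 -0.1996] (np.float64(-174.3391357919899), np.float64(0.07463051063766926)) edges (np.float64(177.97896807504725), np.float64(0.07960978077713227)) (np.float64(-165.63772096158294), np.float64(0.07240669539005308)) (np.float64(-172.65263430700747), np.float64(0.08707806498655687))
```

The axis is near (0.5615,−0.1935), with the post at −82° and the lug at about −176.5°. The post therefore has to turn about +86°. I'll put the closed fingertip behind the post.

To row units: 0.0305 m / 0.25 = 0.122, 0.025 m / 0.25 = 0.1, 9 degrees / 114.5916 = 0.0785.

>>> {"fn": "send_path", "kwargs": {
  "steps": [
    [[0.122, -0.0496, 0, 0, 0, 0, 0], [0.122, -0.0496, 0, 0, 0, 0, 0], [0, 0, 0, 0, 0, 0.0785, 0], [0, 0, 0, 0, 0, 0.0785, 0], [0, 0, 0, 0, 0, 0.0785, 0], [0, 0, 0, 0, 0, 0.0785, 0], [0, 0, 0.1, 0, 0, 0, 0], [0, 0, 0.1, 0, 0, 0, 0], [0, 0, 0.088, 0, 0, 0, 0], [0, 0, 0, 0, 0, 0, 0], [0, 0, 0, 0, 0, 0, 0]]
  ]
}}

```text
time_s: 2.78
eef_pos: [0.5438, -0.2398, 0.0595]
orientation: [[0.979, -0.204, 0.001], [-0.204, -0.979, -0.001], [0.001, 0.001, -1.0]]
wrist_force: [0.8, -0.4, 0.3]
width: 0.0005
gripper_force: 0.0
```

To row units: 0.00516 m / 0.25 = 0.0206, 0.00055 m / 0.25 = 0.0022, -6 degrees / 114.5916 = -0.0524.

>>> {"fn": "send_path", "kwargs": {
  "steps": [
    [[0.0206, 0.0022, 0, 0, 0, -0.0524, 0], [0.0206, 0.0022, 0, 0, 0, -0.0524, 0], [0.0206, 0.0022, 0, 0, 0, -0.0524, 0], [0.0206, 0.0022, 0, 0, 0, -0.0524, 0], [0.0206, 0.0022, 0, 0, 0, -0.0524, 0], [0.0206, 0.0022, 0, 0, 0, -0.0524, 0], [0.0206, 0.0022, 0, 0, 0, -0.0524, 0], [0.0206, 0.0022, 0, 0, 0, -0.0524, 0], [0.0206, 0.0022, 0, 0, 0, -0.0524, 0], [0.0206, 0.0022, 0, 0, 0, -0.0524, 0], [0.0206, 0.0022, 0, 0, 0, -0.0524, 0], [0.0206, 0.0022, 0, 0, 0, -0.0524, 0]]
  ]
}}

```text
time_s: 4.28
eef_pos: [0.6002, -0.2244, 0.06]
orientation: [[0.493, 0.87, 0.001], [0.87, -0.493, -0.002], [-0.001, 0.002, -1.0]]
wrist_force: [-1.2, -0.2, 0.2]
width: 0.0002
gripper_force: 0.3
```

```bash
python3 - <<'E'
from h import *
import cv2
o=env.get_obs();d=o['eef_pos'][:2]-np.array([.5615,-.1935]);print(np.degrees(np.arctan2(d[1],d[0])),np.linalg.norm(d))
a=cv2.resize(eyes.camera('wrist')[:,:,::-1],(560,420));b=eyes.camera('top')[160:250,200:290,::-1]
b=cv2.resize(b,(240,240),interpolation=cv2.INTER_CUBIC);b=cv2.copyMakeBorder(b,0,180,0,0,cv2.BORDER_CONSTANT)
cv2.imwrite('pics/p2.png',np.hstack([a,b]))
E
```

```text
-38.65398702095979 0.04953016632944021
```

View pics/p2.png

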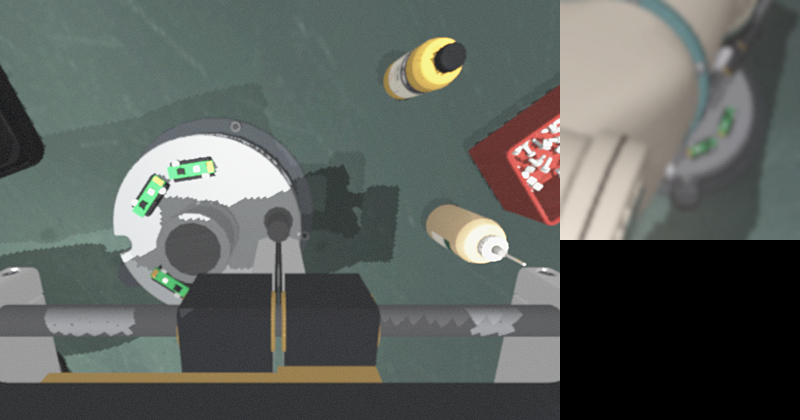

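The post is following the fingertip and now stands at about −21°. I'll push 22° more, then back off, rise and look.

To row units: 0.00472 m / 0.25 = 0.0189, 0.00053 m / 0.25 = 0.0021, -5.5 degrees / 114.5916 = -0.048.

>>> {"fn": "send_path", "kwargs": {
  "steps": [
    [[0.0189, 0.0021, 0, 0, 0, -0.048, 0], [0.0189, 0.0021, 0, 0, 0, -0.048, 0], [0.0189, 0.0021, 0, 0, 0, -0.048, 0], [0.0189, 0.0021, 0, 0, 0, -0.048, 0], [0, 0, 0, 0, 0, 0, 0], [0, 0, 0, 0, 0, 0, 0]]
  ]
}}

```text
time_s: 5.12
eef_pos: [0.6087, -0.207, 0.0589]
orientation: [[0.136, 0.991, 0.001], [0.991, -0.136, -0.001], [-0.001, 0.001, -1.0]]
wrist_force: [-0.1, -0.0, -0.5]
width: 0.0004
gripper_force: 0.0
```

>>> {"fn": "send_path", "kwargs": {
  "steps": [
    [[-0.024, 0, 0, 0, 0, 0, 0], [-0.024, 0, 0, 0, 0, 0, 0], [0, 0, -0.16, 0, 0, 0, 0], [0, 0, -0.16, 0, 0, 0, 0], [-0.184, -0.132, 0, 0, 0, 0, 0], [-0.184, -0.136, 0, 0, 0, 0, 0], [0, 0, 0, 0, 0, 0, 0], [0, 0, 0, 0, 0, 0, 0], [0, 0, 0, 0, 0, 0, 0]]
  ]
}}

```text
time_s: 6.25
eef_pos: [0.5296, -0.299, 0.1385]
orientation: [[0.131, 0.991, 0.001], [0.991, -0.131, 0.001], [0.001, 0.001, -1.0]]
wrist_force: [0.7, 0.3, -0.5]
width: 0.0001
gripper_force: 0.0
```

```bash
python3 - <<'E'
from h import *
import cv2
K,t,R=cam('wrist');np.savez('w2.npz',K=K,t=t,R=R)
im=eyes.camera('wrist')[:,:,::-1];cv2.imwrite('pics/w2.png',im)
u=proj('wrist',[.54,-.195,.05],(K,t,R)).round().astype(int);print(u)
x0=max(u[0]-120,0);y0=max(u[1]-100,0);print(x0,y0)
cv2.imwrite('pics/w2c.png',cv2.resize(im[y0:y0+200,x0:x0+260],None,fx=3,fy=3,interpolation=cv2.INTER_CUBIC))
E
```

```text
[275  98]
155 0
```

View pics/w2c.png

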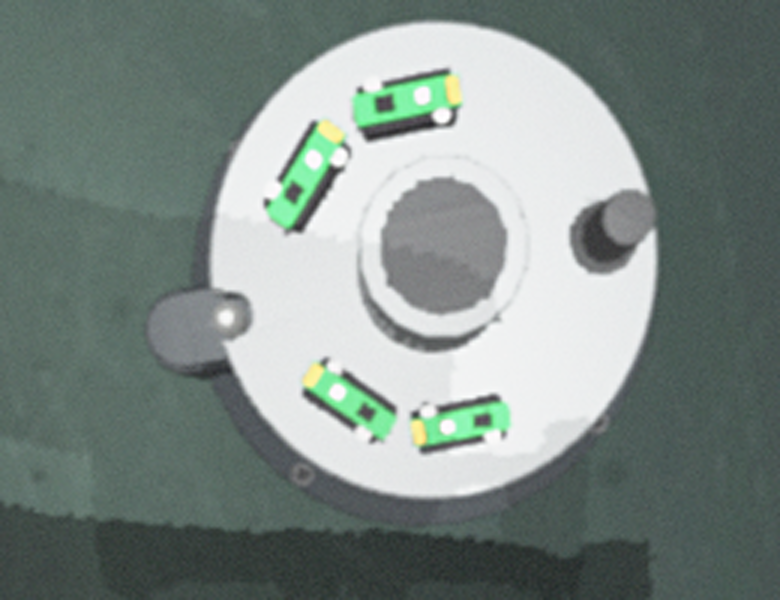

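```bash
python3 - <<'E'
from h import *
w=np.load('w2.npz');c=(w['K'],w['t'],w['R'])
f=lambda x,y,z:at('wrist',((x+.5)/3-.5+155,(y+.5)/3-.5),z,c)[:2]
hub=f(443,245,.086);post=f(628,217,.076);pl=f(434,259,.0497);pin=f(226,317,.0405);pb=f(601,240,.0497)
n1=f(215,291,.0497);n2=f(229,345,.0497);ni=f(251,315,.0497)
print('hub',hub,'post',post,'plate',pl,'pin',pin,'lug',f(184,328,.03))
for ax in(hub,pl):
    g=lambda p:(np.degrees(np.arctan2(*(p-ax)[::-1]))%360,np.linalg.norm(p-ax))
    for n,p in dict(post=post,postbase=pb,pin=pin,lug=f(184,328,.03),n1=n1,n2=n2,ni=ni).items():print(n,np.round(g(p),4))
E
```

```text
hub [ 0.5613 -0.1907] post [ 0.6094 -0.1887] plate [ 0.5619 -0.1884] pin [ 0.4996 -0.195 ] lug [ 0.4846 -0.1953]
post [2.3933 0.0482]
postbase [1.3817 0.048 ]
pin [183.9901   0.0619]
lug [183.4285   0.0768]
n1 [178.179    0.0624]
n2 [192.0937   0.0623]
ni [186.1739   0.0535]
post [359.6315   0.0474]
postbase [358.5957   0.0473]
pin [186.0576   0.0627]
lug [185.1057   0.0776]
n1 [180.3038   0.063 ]
n2 [194.0114   0.0634]
ni [188.5195   0.0545]
```

The notch and pin tip (226,317) look nearly aligned, within about 1.5° by two different readings. I'll take one closer crop of the notch to be sure.

```bash
python3 - <<'E'
from h import *
import cv2
w=np.load('w2.npz');c=(w['K'],w['t'],w['R'])
im=cv2.imread('pics/w2.png')[80:140,195:275]
a=cv2.resize(im,None,fx=5,fy=5,interpolation=cv2.INTER_CUBIC);b=a.copy()
hub=np.array([.5616,-.1900])
def line(pts,z,col):
    q=np.array([proj('wrist',[*p,z],c) for p in pts]);q=((q-[195,80]+.5)*5-.5).round().astype(int)
    cv2.polylines(b,[q],False,col,1)
for th,col in((1,(255,0,0)),(4,(0,0,255)),(7,(0,255,0))):
    t=np.radians(th);R=np.array([[np.cos(t),-np.sin(t)],[np.sin(t),np.cos(t)]])
    s=np.linspace(-np.pi/2,np.pi/2,20)
    p=[(-.0637,-.0065)]+[(-.0595+.0065*np.cos(x),.0065*np.sin(x)) for x in s]+[(-.0637,.0065)]
    line([R@np.array(x)+hub for x in p],.0497,col)
cv2.imwrite('pics/n2.png',np.hstack([a,b]))
E
```

```text
(no output)
```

View pics/n2.png

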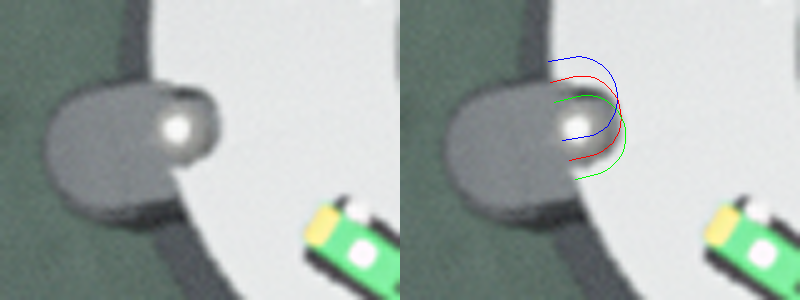

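The notch is at about 185.1° and the pin at about 184.6°, which is well within 3°. Next I'll go over the hub and come down to just above it.

To row units: 0.0367 m / 0.25 = 0.1468, 0.024 m / 0.25 = 0.096.

>>> {"fn": "send_path", "kwargs": {
  "steps": [
    [[0.1468, 0.0236, 0, 0, 0, 0, 0], [0.1468, 0.0236, 0, 0, 0, 0, 0], [0.1468, 0.0236, 0, 0, 0, 0, 0], [0, 0, 0, 0, 0, 0, 0], [0, 0, 0.096, 0, 0, 0, 0], [0, 0, 0.084, 0, 0, 0, 0], [0, 0, 0, 0, 0, 0, 0], [0, 0, 0, 0, 0, 0, 0], [0, 0, 0, 0, 0, 0, 0]]
  ]
}}

```text
time_s: 7.42
eef_pos: [0.5613, -0.1941, 0.0945]
orientation: [[0.134, 0.991, 0.002], [0.991, -0.134, -0.001], [-0.0, 0.002, -1.0]]
wrist_force: [-0.2, -0.1, 0.2]
width: 0.0006
gripper_force: 0.0
```

To row units: 0.003 m / 0.25 = 0.012, 0.002 m / 0.25 = 0.008.

>>> {"fn": "send_path", "kwargs": {
  "steps": [
    [[0.008, 0, 0.012, 0, 0, 0, 0], [0, 0, 0.012, 0, 0, 0, 0], [0, 0, 0.008, 0, 0, 0, 0], [0, 0, 0.004, 0, 0, 0, 0], [0, 0, 0.004, 0, 0, 0, 0], [0, 0, 0, 0, 0, 0, 0]]
  ]
}}

```text
time_s: 8.18
eef_pos: [0.5617, -0.1922, 0.0843]
orientation: [[0.133, 0.991, 0.002], [0.991, -0.133, -0.001], [-0.001, 0.002, -1.0]]
wrist_force: [0.1, -0.3, 4.7]
width: 0.0006
gripper_force: 2.4
```

Contact at about 85 mm with 5 N. I'll press on in small steps.

To row units: 0.001 m / 0.25 = 0.004.

>>> {"fn": "send_path", "kwargs": {
  "steps": [
    [[0, 0, 0.004, 0, 0, 0, 0], [0, 0, 0.004, 0, 0, 0, 0], [0, 0, 0.004, 0, 0, 0, 0], [0, 0, 0.004, 0, 0, 0, 0], [0, 0, 0, 0, 0, 0, 0]]
  ]
}}

```text
time_s: 8.8
eef_pos: [0.5604, -0.1915, 0.079]
orientation: [[0.133, 0.991, -0.001], [0.991, -0.133, 0.0], [0.0, -0.001, -1.0]]
wrist_force: [-0.3, 0.2, 0.2]
width: 0.0002
gripper_force: 0.0
```

The force dropped away, so it probably snapped. I'll follow down to confirm the seat at 74 mm.

To row units: 0.002 m / 0.25 = 0.008, 0.001 m / 0.25 = 0.004.

>>> {"fn": "send_path", "kwargs": {
  "steps": [
    [[0, 0, 0.008, 0, 0, 0, 0], [0, 0, 0.008, 0, 0, 0, 0], [0, 0, 0.004, 0, 0, 0, 0], [0, 0, 0.004, 0, 0, 0, 0], [0, 0, 0.004, 0, 0, 0, 0], [0, 0, 0.004, 0, 0, 0, 0], [0, 0, 0, 0, 0, 0, 0]]
  ]
}}

```text
time_s: 9.68
eef_pos: [0.5607, -0.1917, 0.0742]
orientation: [[0.133, 0.991, 0.0], [0.991, -0.133, -0.001], [-0.001, 0.0, -1.0]]
wrist_force: [-6.3, 1.4, 20.7]
width: 0.0007
gripper_force: 10.5
```

It is firm at 74.2 mm under 20 N, so the plate is home. I'll withdraw upwards and check.

To row units: -0.04 m / 0.25 = -0.16, -0.03 m / 0.25 = -0.12.

>>> {"fn": "send_path", "kwargs": {
  "steps": [
    [[0, 0, -0.04, 0, 0, 0, 0], [0, 0, -0.12, 0, 0, 0, 0], [0, 0, -0.12, 0, 0, 0, 0], [-0.16, -0.04, 0, 0, 0, 0, 0], [-0.16, -0.04, 0, 0, 0, 0, 0], [-0.12, 0, 0, 0, 0, 0, 0], [0, 0, 0, 0, 0, 0, 0], [0, 0, 0, 0, 0, 0, 0]]
  ]
}}

```text
time_s: 10.68
eef_pos: [0.5268, -0.2967, 0.1414]
orientation: [[0.132, 0.991, 0.0], [0.991, -0.132, 0.001], [0.001, 0.0, -1.0]]
wrist_force: [-0.2, 1.2, -0.2]
width: 0.0005
gripper_force: 0.0
```

```bash
python3 - <<'E'
from h import *
import cv2
c=cam('wrist');im=eyes.camera('wrist')[:,:,::-1]
u=proj('wrist',[.54,-.192,.05],c).round().astype(int)
x0=max(u[0]-130,0);y0=max(u[1]-100,0);print(x0,y0)
cv2.imwrite('pics/w3c.png',cv2.resize(im[y0:y0+200,x0:x0+260],None,fx=3,fy=3,interpolation=cv2.INTER_CUBIC))
E
```

```text
148 0
```

View pics/w3c.png

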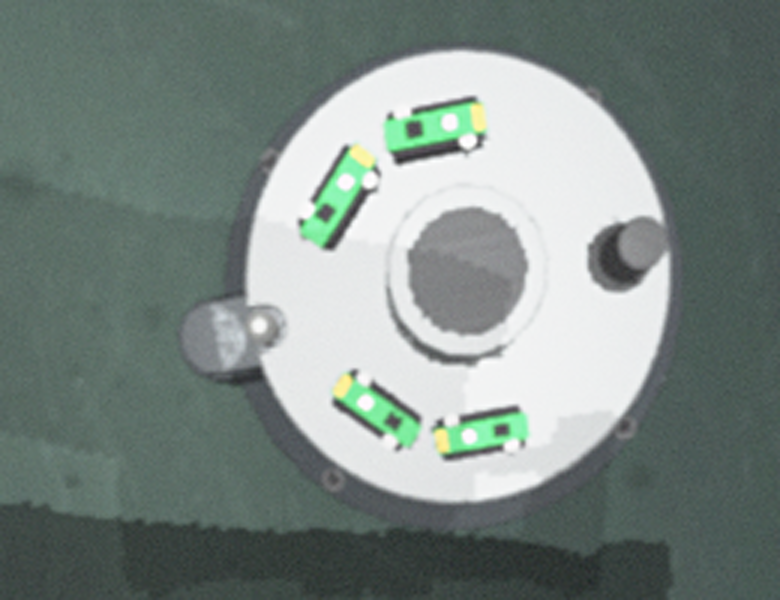

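The plate lies concentric and flat on the base, and the pin at (260,325) stands in the notch. The hand is clear, so I'm handing in.

```bash
python3 -c "
from bench import env, eyes
print(env.sign_off())"
```

```text
the job is handed in; nothing more can be done
None
```

The plate was pushed round until its notch stood over the pin, then pressed home (the fingertip stopped firm at 74 mm on the hub); the hand was withdrawn clear and the job handed in at about 11 s, though sign-off returned no verdict.

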